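File the coasters back under the weighted arms of their caddies

ROBOT

A 6-joint arm with a two-finger parallel gripper is mounted at the origin on a cart in front of the work surface, level with it; the furniture and walls round the work are solid. World frame = base frame: x ahead of the robot, y to its left, z up, the work surface at z = 0. Lengths are in mm, angles in rad, forces in N, time in s.
With the tool pointing down it reaches from about 400 to 925 mm from the base axis. Payload 12.5 kg.
Tool frame: the origin (TCP) lies at the centre of the arm's flange, where the gripper is bolted on; the fingertips stand 190 mm ahead of it and the grasp point (between the pads) lies 171 mm ahead of it; z points along the fingers, y is the line along which they close (so a half turn about z gives the same grasp; the last joint's range is limited). The gripper opens to 95 mm and grips with 3 to 60 N. Pads are 20 mm wide; open, the fingers measure 119 mm over their backs; the gripper's body (75 mm by 180 mm) begins 59 mm behind the grasp point.
Start: joints at [1.166, 0.491, 1.559, -0, 1.092, -0.106], TCP at [183.96, 597.314, 404.761] pointing down, gripper open.
Joint ranges: [-3.1, 3.1], [-0.84, 2.19], [0.05, 2.79], [-1.13, 4.28], [0.06, 2.93], [-2.69, 2.69]. Speed limits (rad/s): [2.22, 2.22, 2.79, 3.14, 3.14, 3.14].

INTERFACE

Orientations are given as [roll, pitch, yaw] about the fixed x, y, z axes, in that order (R = Rz(yaw) Ry(pitch) Rx(roll)).
In Python, from cell import env, read_camera, search_frame, cut_out gives the robot as it stands. The module is installed in compiled form; this text tells all that it offers.
- The arm moves only by the tool move_arm, never from a script. Its argument "commands" is a list of rows, each a list of 3 entries, a list of its own where there are three numbers: the shift along the world's x, y, z normalised to -1 to 1, where 1 is 0.03 m, then the turn about the world's z normalised to -1 to 1, where 1 is 0.08 rad, then the opening, from -1 (shut) to 1 (fully open), so that 0 is half open. A call has 1 to 20 rows; each row shifts and turns the commanded pose from where the row before left it; what a row does not reach is not made up. A row lasts 1/12 s, in which the tool goes at most 41.7 mm and 7.16 degrees, less where a joint would pass 70% of its speed; a pose out of reach is approached as far as the arm can. A call with a number of a shift or a turn outside -1 to 1 is refused whole. A call with a gripper value outside its range is refused whole. The fingers move at their own pace and stop on an object; the grip force is fixed at half the most. Time passes only in rows, so rows that do not move let the fingers close. It gives the time, the measured TCP pose, the force, the opening and the grip force at its end, in the units of the state.
- env.state(): the state, without advancing time (a new reading comes with each control period).
- read_camera(name): name is "side" or "top" or "wrist"; returns a dict with "image" (384x512x3 uint8, red, green, blue), "fx", "fy", "cx", "cy" (pixels), "rvec" (rotation vector, rad) and "tvec" (3), from world to camera coordinates, as OpenCV has them. Camera axes: x right, y down, z forward; pixel columns grow to the right and rows downward; lengths in mm; the calibration is good to about 2 mm. A picture is of the moment at which its call begins. There is no depth.
- env.job_done(): hands the job in; it is judged then, once.
Trained networks look in a picture, given as the dict that the camera call returned (one of the last four; its "shot" number tells which), for a name from the list of things; names that differ only in an ending like _2 or _b are one class to them, and where a whole thing is asked for, a point or a joint stands for the part that bears it (a point fixed in the world has none). Each returns a list of dicts, best first, with "confidence" (0 to 1); they miss things now and then, are a little off and sometimes report something else, mostly with a low value. They report only what shows in the picture. A call takes as long as a camera call. They do not tell look-alikes from the thing itself.
- search_frame(thing, picture): "at" ([column, row] in pixels, amid what is visible of it).
- cut_out(thing, picture): "region" (384x512 bool, what is visible of it) and "at" ([column, row] in pixels, amid what is visible of it).
The state is a dict: "t": time; "joints": joint angles; "qvel": joint speeds; "tau": joint torques, N m; "eef_pos": TCP position; "tcp_rot": TCP orientation; "ft_force": force on the tool from outside, world axes, zero at the start; "moment": the same for the moment, N m; "opening": opening from 0.0 (shut) to 1.0 (fully open); "grip_force": force on a finger pad.
Only numpy, scipy, OpenCV 4.12 (cv2) and the standard library are available. Lean on these libraries where they do the work, as an engineer would, in place of code of your own. Each camera call takes 0.05 s, during which the arm holds its last target. There are 200 camera calls.

TASK

Put the coasters away by colour: blue ones in the caddy with the blue weight, red ones in the caddy with the red weight, first pulling out any that was filed under the wrong arm. Tuck every coaster in from the front on top of the pile, so that the weighted arm lies on the pile and holds it, pushed right back against the backstop, flat and square. Leave the bottom coasters in their caddies, and leave the cup, the teaspoon and the lighter alone.

Things in the scene. Friction and masses are not known exactly. Their poses are not given: they have to be found in the camera images.
- blue_caddy: fixed caddy of the blue coasters: pale wooden base plate 122 x 96 x 15 mm (x -35 to +87, y +-48) with a steel arm carrying a blue cylindrical weight, which tells whose caddy it is; the caddies change places from start to start. Origin: on the worktop under the seat centre; +x points to the back. Open at the front (-x); seated coasters overhang the base's front edge by 10 mm
- blue_seat (a point): centre of the blue seat on top of the base, 15 mm above the worktop, axes as the caddy's. A coaster is seated with its long side along x, centre above this point, rear short edge at the backstop (front face at x +45, 62 wide, 36 high). Guide rods, 8 mm thick, 40 mm high, at x +30, y +-39: 7 mm side play. Holds up to 4 coasters. Arm hinge: x +75, 15 mm above the seat
- blue_arm (a joint): hinge of the blue caddy's weighted arm (rad), grows as the nose rises: 0 on the bare base, about 0.12 on one coaster, 0.23 on two, 0.35 on three, 0.47 on four; stop 0.75. It falls by its own weight, presses with about 1.5 N, never stays up. 30 mm wide. Its heel rests over the pile's centre; from there a slippery runner slopes up to the front, so a coaster slid in under it lifts the arm
- blue_nose (a point): tip of the turned-up nose of the blue arm's runner (24 mm wide), about 37 mm in front of the seat centre and 24 to 34 mm above the top of the pile; the arm's highest part, the weight, stands about 33 mm above the top of the pile
- blue_0: blue coaster: stiff tile 90 (x) x 56 (y) x 9 (z) mm, 90 g, origin at the centre of its underside. It lies at the bottom of the pile in the blue caddy from the start and stays there. Turned half round it is the same
- blue_1: blue coaster as blue_0, 90 x 56 x 9 mm, origin at the centre of its underside; stray: lies flat on the worktop in front of the caddies. May be absent
- blue_2: blue coaster as blue_0, 90 x 56 x 9 mm, origin at the centre of its underside; stray: lies flat on the worktop in front of the caddies. May be absent
- blue_3: blue coaster as blue_0, 90 x 56 x 9 mm, origin at the centre of its underside; misfiled: lies on top of red_0 under the arm of the red caddy at the start. May be absent
- red_caddy: fixed caddy of the red coasters: pale wooden base plate 122 x 96 x 15 mm (x -35 to +87, y +-48) with a steel arm carrying a red cylindrical weight, which tells whose caddy it is; the caddies change places from start to start. Origin: on the worktop under the seat centre; +x points to the back. Open at the front (-x); seated coasters overhang the base's front edge by 10 mm
- red_seat (a point): centre of the red seat on top of the base, 15 mm above the worktop, axes as the caddy's. A coaster is seated with its long side along x, centre above this point, rear short edge at the backstop (front face at x +45, 62 wide, 36 high). Guide rods, 8 mm thick, 40 mm high, at x +30, y +-39: 7 mm side play. Holds up to 4 coasters. Arm hinge: x +75, 15 mm above the seat
- red_arm (a joint): hinge of the red caddy's weighted arm (rad), grows as the nose rises: 0 on the bare base, about 0.12 on one coaster, 0.23 on two, 0.35 on three, 0.47 on four; stop 0.75. It falls by its own weight, presses with about 1.5 N, never stays up. 30 mm wide. Its heel rests over the pile's centre; from there a slippery runner slopes up to the front, so a coaster slid in under it lifts the arm
- red_nose (a point): tip of the turned-up nose of the red arm's runner (24 mm wide), about 37 mm in front of the seat centre and 24 to 34 mm above the top of the pile; the arm's highest part, the weight, stands about 33 mm above the top of the pile
- red_0: red coaster: stiff tile 90 (x) x 56 (y) x 9 (z) mm, 90 g, origin at the centre of its underside. It lies at the bottom of the pile in the red caddy from the start and stays there. Turned half round it is the same
- red_1: red coaster as red_0, 90 x 56 x 9 mm, origin at the centre of its underside; stray: lies flat on the worktop in front of the caddies. May be absent
- red_2: red coaster as red_0, 90 x 56 x 9 mm, origin at the centre of its underside; stray: lies flat on the worktop in front of the caddies. May be absent
- red_3: red coaster as red_0, 90 x 56 x 9 mm, origin at the centre of its underside; misfiled: lies on top of blue_0 under the arm of the blue caddy at the start. May be absent
- espresso_cup: white espresso cup with handle, 62 x 92 x 51 mm, standing on the worktop between the caddies; origin at the centre of its underside. To be left alone
- teaspoon: steel teaspoon, 130 x 26 x 11 mm, lying crosswise at the right, by the worktop edge; origin at the centre of its underside. To be left alone
- gas_lighter: gas lighter, 25 x 231 x 26 mm, lying at the left by the hob; origin at the centre of its underside. To be left alone
There are look-alikes about, which are no part of the job. What is shaped like the blue_1 but yellow is not meant.

How it is judged (in metres and radians):
At the end, for the whole second after the job is handed in: every coaster that is present lies flat (tilt under 0.08 rad) in the pile of the caddy of its own colour, under its arm, at most 8 mm short of the backstop, within 11 mm of the middle sideways and within 0.15 rad of square; blue_0 and red_0 are still at the bottom; piles and arms are at rest (x of blue_0 in the frame of blue_seat between -0.008 and 0.006 m and y of blue_0 in the frame of blue_seat between -0.011 and 0.011 m and z of blue_0 in the frame of blue_seat between -0.003 and 0.004 m and angle between each of blue_0, blue_1, blue_2, blue_3, red_0, red_1, red_2, red_3's own z axis and vertical below 0.08 rad and angle between the x axis of each of blue_0, blue_1, blue_2, blue_3 and the x axis of blue_caddy, either way round below 0.15 rad and linear speed of each of blue_0, blue_1, blue_2, blue_3, red_0, red_1, red_2, red_3 below 0.02 m/s and x of blue_1 in the frame of blue_seat between -0.008 and 0.006 m and y of blue_1 in the frame of blue_seat between -0.011 and 0.011 m and z of blue_1 in the frame of blue_seat between -0.003 and 0.031 m and x of blue_2 in the frame of blue_seat between -0.008 and 0.006 m and y of blue_2 in the frame of blue_seat between -0.011 and 0.011 m and z of blue_2 in the frame of blue_seat between -0.003 and 0.031 m and x of blue_3 in the frame of blue_seat between -0.008 and 0.006 m and y of blue_3 in the frame of blue_seat between -0.011 and 0.011 m and z of blue_3 in the frame of blue_seat between -0.003 and 0.031 m and value of joint each of blue_arm, red_arm below 0.53 rad and velocity of joint each of blue_arm, red_arm below 0.05 rad/s and x of red_0 in the frame of red_seat between -0.008 and 0.006 m and y of red_0 in the frame of red_seat between -0.011 and 0.011 m and z of red_0 in the frame of red_seat between -0.003 and 0.004 m and angle between the x axis of each of red_0, red_1, red_2, red_3 and the x axis of red_caddy, either way round below 0.15 rad and x of red_1 in the frame of red_seat between -0.008 and 0.006 m and y of red_1 in the frame of red_seat between -0.011 and 0.011 m and z of red_1 in the frame of red_seat between -0.003 and 0.031 m and x of red_2 in the frame of red_seat between -0.008 and 0.006 m and y of red_2 in the frame of red_seat between -0.011 and 0.011 m and z of red_2 in the frame of red_seat between -0.003 and 0.031 m and x of red_3 in the frame of red_seat between -0.008 and 0.006 m and y of red_3 in the frame of red_seat between -0.011 and 0.011 m and z of red_3 in the frame of red_seat between -0.003 and 0.031 m); the robot touches nothing.
It fails at once if the espresso cup is pushed more than 25 mm or tipped (distance of espresso_cup from where it was at the start of the episode above 0.025 m or angle between espresso_cup's own z axis and vertical above 0.5 rad).
It fails at once if the teaspoon or the lighter is shifted more than 40 mm (distance of any of teaspoon, gas_lighter from where it was at the start of the episode above 0.04 m).
Of blue_1, blue_2, blue_3, red_1, red_2, red_3 only 4 to 5 are there at a start; the rules pass over those that are not, and their reading is None.
At some moment in a run one of blue_1, blue_2, red_1, red_2 may be knocked a few centimetres aside while the robot is not near it.
Once in a run the grip may slacken for a moment while it holds something.
It also fails if it takes over 210 s, if anything falls off the work surface, if the arm or the gripper's body presses on something with over 40 N, if the wrist force passes 120 N, or if a joint passes its speed limit or range.

## Working session

There is one attempt and no reset: what is moved stays moved. The work goes in short steps, Python scripts to look and compute and a tool call to move; the robot and the scene stay as the last step left them, time stands still between calls to the robot, and variables do not carry over. Pictures are saved under pics/ and viewed, at most 14 in all, crops included, and the job is handed in when it is done.

Besides the shell and the picture viewer there is one more tool, called after "Request:" as name([rows], argument=value, ...), one row to a line, values as JSON. move_arm: Moves the arm, as the interface text tells. Its arguments: {"type":"object","properties":{"commands":{"type":"array","items":{"type":"array"}}},"required":["commands"]}

```bash
mkdir -p pics; cat > h.py <<'E'
import numpy as np, cv2
from cell import env, read_camera, search_frame, cut_out
def ray(p,uv):
    R=cv2.Rodrigues(np.array(p["rvec"],float))[0]; t=np.array(p["tvec"],float).ravel()
    d=R.T@np.array([(uv[0]-p["cx"])/p["fx"],(uv[1]-p["cy"])/p["fy"],1.]); return -R.T@t,d
def at_z(p,uv,z):
    c,d=ray(p,uv); return c+d*(z-c[2])/d[2]
def proj(p,X):
    K=np.array([[p["fx"],0,p["cx"]],[0,p["fy"],p["cy"]],[0,0,1.]])
    return cv2.projectPoints(np.array(X,float).reshape(-1,1,3),np.array(p["rvec"],float),np.array(p["tvec"],float),K,None)[0].reshape(-1,2)
def save(p,n,crop=None,s=1):
    im=p["image"]
    if crop: im=im[crop[1]:crop[3],crop[0]:crop[2]]
    cv2.imwrite("pics/"+n,cv2.resize(im[:,:,::-1],None,fx=s,fy=s,interpolation=cv2.INTER_CUBIC))
def rect(p,region,z):
    """rect of region's pixels projected on plane z: centre, sizes, long-side angle"""
    v,u=np.nonzero(region); P=np.array([at_z(p,(a,b),z)[:2] for a,b in zip(u,v)],np.float32)
    (c,(w,h),a)=cv2.minAreaRect(P); a=np.radians(a)
    if h>w: w,h,a=h,w,a+np.pi/2
    a=(a+np.pi/2)%np.pi-np.pi/2
    return np.round(c,1),round(w,1),round(h,1),round(a,3)
E
python3 - <<'E'
from h import *
a=read_camera("top");b=read_camera("side");save(a,"t0.png",s=1.5);save(b,"s0.png",s=1.5)
for p in(a,b): print(np.round(ray(p,(256,192))[0]),p["fx"])
for n in["blue_caddy","red_caddy","blue_0","red_0","espresso_cup","teaspoon","gas_lighter"]:
    print(n,[(np.round(r["at"]),round(r["confidence"],2),rect(a,r["region"],9 if n[-1]=="0" else 15)) for r in cut_out(n,a)])
E
```

```text
[ 368. -155. 1409.] 404.1880794660697
[ 105. -984. 1702.] 427.3922669227419
blue_caddy [(array([171., 161.]), 0.79, (array([627. , 168.5]), 122.3, 100.3, np.float64(0.141)))]
red_caddy [(array([266., 158.]), 0.75, (array([ 625.9, -171. ]), 120.6, 94.8, np.float64(-0.01)))]
blue_0 [(array([281., 211.]), 0.96, (array([ 454.5, -222.2]), 94.0, 58.4, np.float64(0.078))), (array([195., 214.]), 0.88, (array([453.1,  75.7]), 88.4, 58.1, np.float64(-0.193))), (array([261., 175.]), 0.84, (array([ 600.2, -170.8]), 88.7, 52.6, np.float64(-0.009))), (array([174., 172.]), 0.58, (array([603.2, 167. ]), 91.9, 56.8, np.float64(0.139)))]
red_0 [(array([239., 207.]), 0.59, (array([464.5, -66.7]), 88.9, 54.4, np.float64(-0.232))), (array([157., 210.]), 0.56, (array([458.7, 206.4]), 92.3, 59.2, np.float64(0.42))), (array([267., 166.]), 0.47, (array([ 626.9, -172.8]), 99.7, 28.1, np.float64(-0.01)))]
espresso_cup [(array([214., 163.]), 0.52, (array([628.2,  14.4]), 79.3, 63.9, np.float64(-1.148)))]
teaspoon []
gas_lighter [(array([119., 192.]), 0.81, (array([548.1, 349. ]), 152.9, 25.2, np.float64(0.137))), (array([170., 169.]), 0.59, (array([624.1, 174.9]), 104.7, 33.4, np.float64(0.208)))]
```

View pics/t0.png

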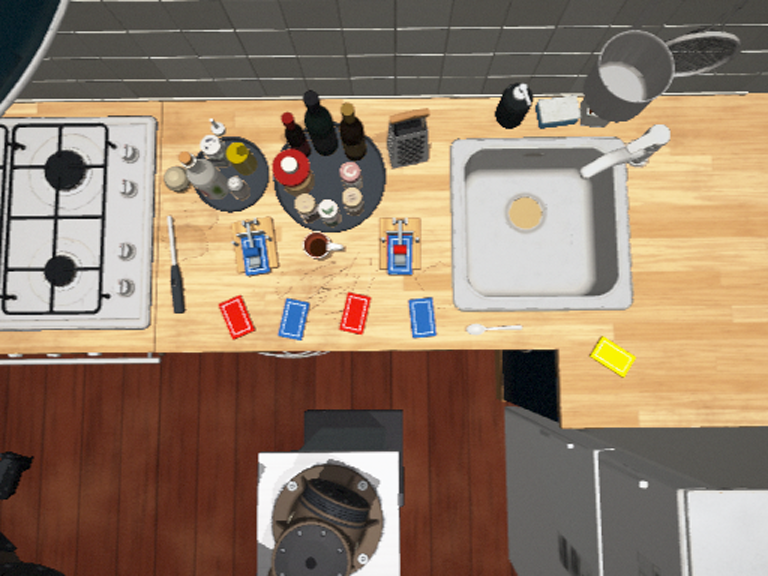

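View pics/s0.png

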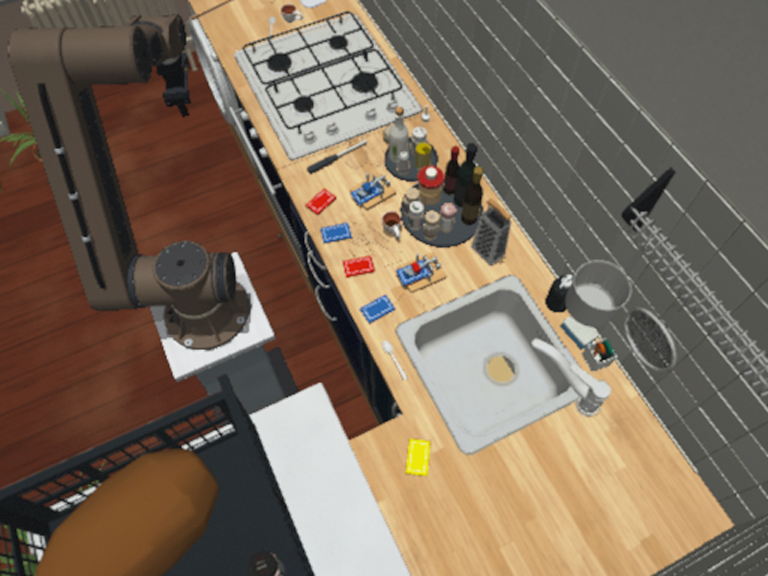

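The top view shows the blue caddy at about (171,168) px and the red caddy at about (266,165), with a blue coaster filed under the red arm at (261,175). Four strays lie in front:
- Red at (157,210) and (239,207).
- Blue at (195,214) and (281,211).

Possible mix-ups are the yellow look-alike at (408,237), which I'll ignore, and the blue_0 that stays in the blue caddy. The lighter is at (119,185), the spoon at (330,218) and the cup at (214,163).

First target is the blue coaster on top in the red caddy. I'll check it from close by.

```bash
python3 - <<'E'
from h import *
s=env.state(); print(s["eef_pos"],s["tcp_rot"],s["opening"],s["t"])
p=read_camera("wrist"); c,d=ray(p,(256,192)); print(c,d,p["fx"]); R=cv2.Rodrigues(np.array(p["rvec"]))[0]; print(R)
E
```

```text
[183.95508163 597.32350555 404.70621935] [ 3.14156494e+00 -1.50370916e-05  2.84279005e+00] 0.9955441098771558 0.45
[105.61114299 621.54939339 385.70034555] [ 0.26879325 -0.09499937 -0.95859134] 285.38884418773847
[[ 0.29370929  0.95589419  0.0010705 ]
 [ 0.91554082 -0.28163186  0.2871733 ]
 [ 0.27480878 -0.08336538 -0.95787804]]
```

Request:
move_arm([
  [[0.5,-0.8,0],0,1],
  [[0.5,-0.8,0],0,1],
  [[0.5,-0.8,0],0,1],
  [[0.5,-0.8,0],0,1],
  [[0.5,-0.8,0],0,1],
  [[0.5,-0.8,0],0,1],
  [[0.5,-0.8,0],0,1],
  [[0.5,-0.8,0],0,1],
  [[0.5,-0.8,0],0,1],
  [[0.5,-0.8,0],0,1],
  [[0.5,-0.8,0],0,1],
  [[0.5,-0.8,0],0,1],
  [[0.5,-0.8,0],0,1],
  [[0.5,-0.8,0],0,1],
  [[0.5,-0.8,0],0,1],
  [[0.5,-0.8,0],0,1],
  [[0.5,-0.8,0],0,1],
  [[0.5,-0.8,0],0,1],
  [[0.5,-0.8,0],0,1],
  [[0.5,-0.8,0],0,1],
])

```text
t: 2.17
eef_pos: [484.5, 116.0, 405.0]
tcp_rot: [3.141, 0.0, 2.843]
ft_force: [-0.1, 0.9, 0.4]
opening: 1.001
grip_force: 0.0
```

Request:
move_arm([
  [[0.1,-0.96,-0.2],0.36,1],
  [[0.1,-0.96,-0.2],0.36,1],
  [[0.1,-0.96,-0.2],0.36,1],
  [[0.1,-0.96,-0.2],0.36,1],
  [[0.1,-0.96,-0.2],0.36,1],
  [[0.1,-0.96,-0.2],0.36,1],
  [[0.1,-0.96,-0.2],0.36,1],
  [[0.1,-0.96,-0.2],0.36,1],
  [[0.1,-0.96,-0.2],0.36,1],
  [[0.1,-0.96,-0.2],0.36,1],
  [[0,0,0],0,1],
  [[0,0,0],0,1],
])

```text
t: 3.17
eef_pos: [513.9, -171.9, 344.3]
tcp_rot: [3.141, -0.001, 3.128]
ft_force: [0.6, -0.5, -0.5]
opening: 1.002
grip_force: 0.0
```

```bash
python3 - <<'E'
from h import *
s=env.state(); print(s["eef_pos"],s["tcp_rot"],s["joints"])
p=read_camera("wrist"); save(p,"w1.png",s=1.5)
for n,z in[("red_caddy",15),("blue_0",33),("blue_0",9),("red_0",9)]:
    print(n,z,[(np.round(r["at"]),round(r["confidence"],2),rect(p,r["region"],z)) for r in cut_out(n,p)])
E
```

```text
[ 513.86128588 -171.86671466  344.30555474] [ 3.14113906e+00 -6.68217568e-04  3.12830427e+00] [-4.44709808e-01  4.46719892e-01  1.83145700e+00  1.74347743e-04
  8.64212430e-01 -2.00233085e+00]
red_caddy 15 [(array([266., 264.]), 0.73, (array([ 635.2, -167.7]), 146.8, 95.1, np.float64(-0.008)))]
blue_0 33 [(array([487., 125.]), 0.95, (array([449.9,  59.2]), 83.8, 56.9, np.float64(-0.211))), (array([216., 124.]), 0.83, (array([ 451. , -213.9]), 82.8, 51.8, np.float64(0.099))), (array([264., 240.]), 0.63, (array([ 584.1, -166.7]), 70.4, 55.3, np.float64(-0.032)))]
blue_0 9 [(array([487., 125.]), 0.95, (array([451.4,  78. ]), 90.7, 61.6, np.float64(-0.211))), (array([216., 124.]), 0.83, (array([ 452.5, -217.4]), 89.6, 56.0, np.float64(0.099))), (array([264., 240.]), 0.63, (array([ 596.6, -166.3]), 76.2, 59.8, np.float64(-0.032)))]
red_0 9 [(array([356., 134.]), 0.95, (array([463.7, -62.9]), 91.3, 59.3, np.float64(-0.226)))]
```

View pics/w1.png

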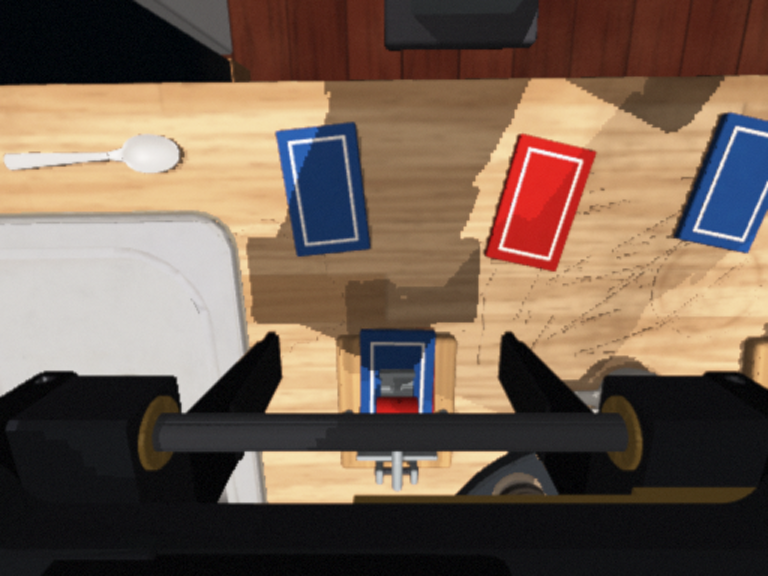

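The close view confirms it: a blue coaster lies under the arm with the red weight, its front edge at about row 220, columns 241–291. Strays are at (216,124) blue, (356,134) red and (487,125) blue.

```bash
python3 - <<'E'
from h import *
p=read_camera("wrist")
for z in(33,24): print(z,[np.round(at_z(p,(u/1.5,v/1.5),z),1) for u,v in((361,331),(436,331),(361,410),(435,410))])
print([np.round(at_z(p,(u/1.5,v/1.5),15),1) for u,v in((338,336),(455,335),(342,466),(453,466))])
E
```

```text
33 [array([ 552.2, -190.4,   33. ]), array([ 552.7, -135.2,   33. ]), array([ 618.6, -192.3,   33. ]), array([ 619.1, -134.5,   33. ])]
24 [array([ 555.9, -191.1,   24. ]), array([ 556.4, -134.2,   24. ]), array([ 624.3, -193.1,   24. ]), array([ 624.9, -133.5,   24. ])]
[array([ 563.6, -209.9,   15. ]), array([ 563.6, -118.2,   15. ]), array([ 685.2, -211.8,   15. ]), array([ 686.2, -115.6,   15. ])]
```

```bash
python3 - <<'E'
from h import *
p=read_camera("wrist"); s=env.state(); e=s["eef_pos"]
print(e, proj(p,[[e[0],e[1]+d,e[2]-190] for d in(-59.5,-47.5,0,47.5,59.5)])*1.5)
a=read_camera("top"); b=read_camera("side")
for n in["blue_0","red_0"]:
  print("side",[(np.round(r["at"]),round(r["confidence"],2),rect(b,r["region"],9)) for r in cut_out(n,b)])
print(proj(a,[e])); save(a,"t1.png",(140,120,300,240),5)
save(b,"s1.png",(200,100,330,240),4)
E
```

```text
[ 513.98212794 -169.90758451  345.06522345] [[252.23912056 357.04906107]
 [279.63158516 356.81112623]
 [388.11485689 355.86882514]
 [496.68564956 354.92576382]
 [524.12792112 354.68739636]]
side [(array([251., 206.]), 0.77, (array([ 457.9, -216.7]), 85.8, 56.3, np.float64(0.053))), (array([278., 305.]), 0.62, (array([ 358.3, -654.5]), 85.7, 49.5, np.float64(1.03))), (array([275., 183.]), 0.58, (array([ 604.3, -165.4]), 91.0, 51.1, np.float64(0.166))), (array([226., 154.]), 0.52, (array([454.4,  77.9]), 89.4, 62.0, np.float64(-0.227)))]
side [(array([211., 136.]), 0.69, (array([444.2, 204.3]), 61.1, 57.8, np.float64(0.452))), (array([238., 177.]), 0.64, (array([465.8, -64.8]), 96.8, 63.6, np.float64(-0.461)))]
[[267.75348732 180.82074538]]
```

View pics/t1.png

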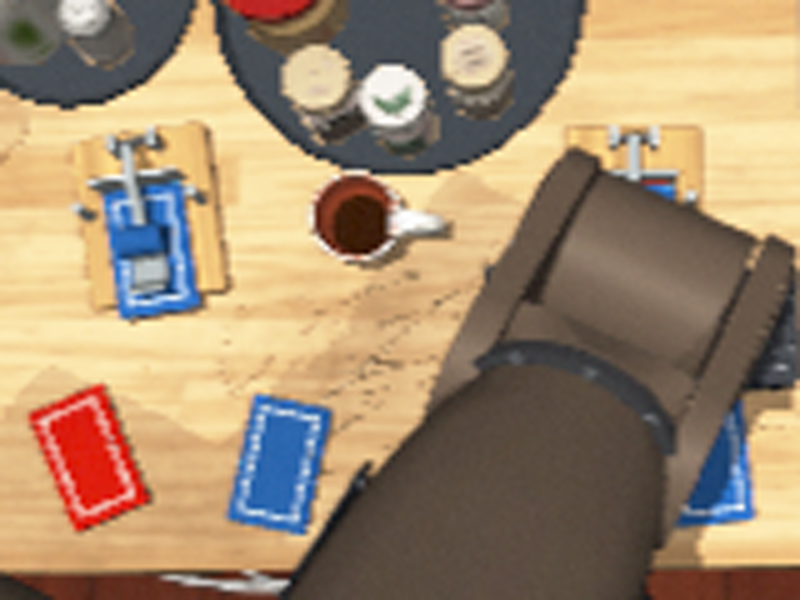

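Wrist and side views agree with each other on y, while the top view is about 4 mm off. Red caddy origin is about (598.5, −165), square to the world.

Request:
move_arm([
  [[0.3,0.03,-0.6],0.1,1],
  [[0.3,0.03,-0.6],0,1],
  [[0.3,0.03,-0.6],0,1],
  [[0.3,0.03,-0.6],0,1],
  [[0.3,0.03,-0.6],0,1],
  [[0.3,0.03,-0.6],0,1],
  [[0,0,-0.65],0,1],
  [[0,0,0],0,1],
  [[0,0,0],0,1],
  [[0,0,0],0,1],
])

```text
t: 4.55
eef_pos: [568.0, -165.4, 218.1]
tcp_rot: [-3.141, 0.001, 3.139]
ft_force: [0.7, -0.2, 0.4]
opening: 1.0
grip_force: 0.0
```

```bash
python3 - <<'E'
from h import *
for i in range(3): print(np.round(env.state()["eef_pos"],2)); p=read_camera("wrist")
e=env.state()["eef_pos"]; save(p,"w2.png",(100,100,412,384),2.1)
print(proj(p,[[e[0],e[1]+d,e[2]-190] for d in(-47.5,0,47.5)]))
E
```

```text
[ 568.03 -165.36  218.13]
[ 568.05 -165.4   218.46]
[ 568.02 -165.4   218.59]
[[186.71836722 237.07041242]
 [259.09713877 236.90764691]
 [331.48103121 236.74486987]]
```

View pics/w2.png

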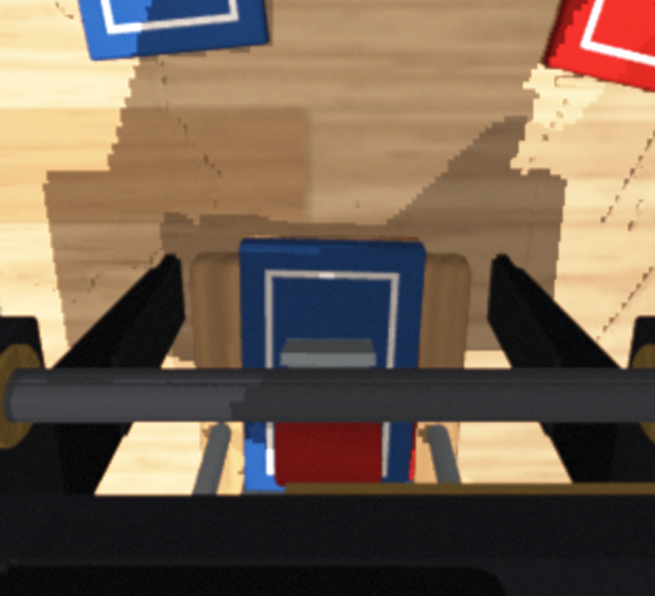

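Fingers straddle the blue coaster centrally (coaster columns 241–424, fingers 180/492 in the crop). Grip it now.

Request:
move_arm([
  [[0,0,-0.07],0,1],
  [[0,0,0],0,-1],
  [[0,0,0],0,-1],
  [[0,0,0],0,-1],
  [[0,0,0],0,-1],
  [[0,0,0],0,-1],
  [[0,0,0],0,-1],
  [[0,0,0],0,-1],
  [[0,0,0],0,-1],
  [[0,0,0],0,-1],
  [[0,0,0],0,-1],
])

```text
t: 5.62
eef_pos: [568.0, -165.3, 215.2]
tcp_rot: [3.142, -0.0, 3.139]
ft_force: [-0.8, -1.1, -0.1]
opening: 0.585
grip_force: 29.7
```

Request:
move_arm([
  [[-0.1,0,0.04],0,-1],
  [[-0.2,0,0],0,-1],
  [[-0.3,0,0],0,-1],
  [[-0.3,0,0],0,-1],
  [[-0.3,0,0],0,-1],
  [[-0.3,0,0],0,-1],
  [[-0.3,0,0],0,-1],
  [[-0.3,0,0],0,-1],
  [[-0.3,0,0],0,-1],
  [[-0.3,0,0],0,-1],
  [[-0.3,0,0],0,-1],
  [[-0.3,0,0],0,-1],
  [[-0.3,0,0.1],0,-1],
  [[0,0,0.4],0,-1],
  [[0,0,0.8],0,-1],
  [[0,0,1],0,-1],
  [[0,0,1],0,-1],
  [[0,0,1],0,-1],
])

```text
t: 7.12
eef_pos: [459.3, -165.2, 346.8]
tcp_rot: [3.141, -0.0, 3.139]
ft_force: [0.8, 0.3, -1.1]
opening: 0.584
grip_force: 29.7
```

Request:
move_arm([
  [[0.1,1,0],0,-1],
  [[0.1,1,0],0,-1],
  [[0.1,1,0],0,-1],
  [[0.1,1,0],0,-1],
  [[0.1,1,0],0,-1],
  [[0.1,1,0],0,-1],
  [[0.1,1,0],0,-1],
  [[0.1,1,0],0,-1],
  [[0.1,1,0],0.3,-1],
  [[0.1,1,0],0.3,-1],
  [[0.1,0.5,0],0.3,-1],
  [[0,0,0],0.3,-1],
  [[0,0,0],0.3,-1],
  [[0,0,0],0.3,-1],
  [[0,0,0],0,-1],
])

```text
t: 8.37
eef_pos: [492.8, 148.7, 345.4]
tcp_rot: [-3.142, -0.0, -3.0]
ft_force: [1.3, 0.1, -1.1]
opening: 0.587
grip_force: 29.7
```

```bash
python3 - <<'E'
from h import *
p=read_camera("wrist"); s=env.state(); print(s["eef_pos"],s["tcp_rot"],s["opening"])
save(p,"w3.png",s=1.5)
for n,z in[("blue_caddy",15),("red_0",9)]:
    print(n,z,[(np.round(r["at"]),round(r["confidence"],2),rect(p,r["region"],z)) for r in cut_out(n,p)])
E
```

```text
[492.869864   148.68019198 345.41691105] [ 3.14156943e+00 -9.53872478e-05 -3.00151638e+00] 0.5849674761540252
blue_caddy 15 []
red_0 9 [(array([320., 158.]), 0.96, (array([457.7, 212.6]), 90.9, 57.7, np.float64(0.41))), (array([ 73., 128.]), 0.83, (array([464.3, -60.2]), 92.5, 60.9, np.float64(-0.23))), (array([  4., 238.]), 0.71, (array([ 602.1, -146.9]), 86.6, 12.0, np.float64(-0.113))), (array([202., 136.]), 0.7, (array([452. ,  80.5]), 90.4, 58.4, np.float64(-0.217)))]
```

View pics/w3.png

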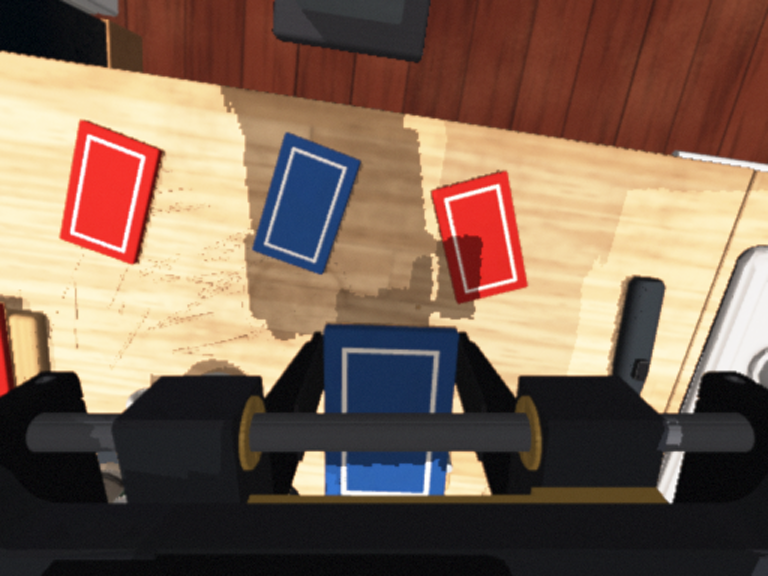

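The held coaster is square in the grip but hides the blue caddy. I'll step aside so the wrist camera sees the caddy beside the gripper.

Request:
move_arm([
  [[0.5,-0.6,0.6],0,-1],
  [[0.5,-0.6,0.6],0,-1],
  [[0.5,-0.6,0.6],0,-1],
  [[0.5,-0.6,0.6],0,-1],
  [[0.5,-0.6,0.6],0,-1],
  [[0.5,-0.6,0.6],0,-1],
  [[0.5,-0.6,0.3],0,-1],
  [[0.5,-0.6,0],0,-1],
  [[0,0,0],0,-1],
  [[0,0,0],0,-1],
  [[0,0,0],0,-1],
])

```text
t: 9.43
eef_pos: [612.5, 5.6, 461.9]
tcp_rot: [3.141, -0.001, -3.001]
ft_force: [-0.2, 0.2, -0.8]
opening: 0.588
grip_force: 29.7
```

```bash
python3 - <<'E'
from h import *
p=read_camera("wrist"); s=env.state(); print(s["eef_pos"],s["tcp_rot"],s["opening"])
save(p,"w4.png",s=1.5); import pickle; pickle.dump(p,open("w4.pkl","wb"))
for n,z in[("blue_caddy",15),("blue_0",24),("red_0",9)]:
    print(n,z,[(np.round(r["at"]),round(r["confidence"],2),rect(p,r["region"],z)) for r in cut_out(n,p)])
E
```

```text
[612.45560585   6.02979079 462.04775871] [ 3.14112971e+00 -9.16817495e-04 -3.00051657e+00] 0.5888873178099094
blue_caddy 15 [(array([369., 192.]), 0.88, (array([628., 178.]), 126.2, 113.7, np.float64(0.141)))]
blue_0 24 [(array([359., 167.]), 0.89, (array([600.6, 166.9]), 89.0, 57.3, np.float64(0.145))), (array([330.,  58.]), 0.74, (array([454.9,  76.8]), 88.9, 55.5, np.float64(-0.213))), (array([111.,  29.]), 0.64, (array([ 463.1, -207.9]), 72.4, 57.3, np.float64(0.1))), (array([257., 259.]), 0.64, (array([800.9,  30.8]), 221.9, 146.1, np.float64(0.121))), (array([369., 191.]), 0.59, (array([625.7, 175.5]), 123.8, 111.5, np.float64(0.144))), (array([152., 136.]), 0.36, (array([ 599.6, -163.5]), 90.5, 58.3, np.float64(0.025))), (array([369., 174.]), 0.22, (array([624.8, 184.2]), 112.3, 37.6, np.float64(0.267)))]
red_0 9 [(array([152., 138.]), 0.79, (array([ 601.7, -169.2]), 93.7, 58.8, np.float64(0.007))), (array([227.,  49.]), 0.78, (array([464. , -61.5]), 89.4, 57.0, np.float64(-0.237))), (array([420.,  74.]), 0.6, (array([458.5, 211.1]), 90.3, 60.0, np.float64(0.402)))]
```

View pics/w4.png

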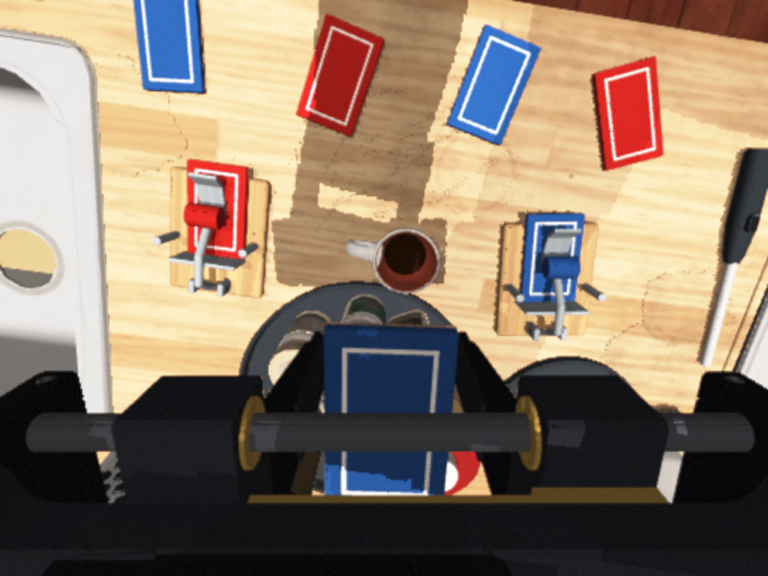

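Clear view: the red caddy at about (145,152) px now holds only red_0. The blue caddy at about (367,180) holds only blue_0. All four strays are unmoved.

```bash
python3 - <<'E'
from h import *
import pickle
p=pickle.load(open("w4.pkl","rb"))
im=p["image"]; hsv=cv2.cvtColor(im,cv2.COLOR_RGB2HSV)
def fit(o,th): # projected base corners and coaster outline
    R=np.array([[np.cos(th),-np.sin(th)],[np.sin(th),np.cos(th)]])
    f=lambda L,z:[[*(np.array(o)+R@np.array(q)),z] for q in L]
    a=proj(p,f([(-35,-48),(-35,48),(87,48),(87,-48)],15)); b=proj(p,f([(-45,-28),(-45,28),(45,28),(45,-28)],24)); return a,b
out=cv2.resize(im[:,:,::-1],None,fx=4,fy=4,interpolation=cv2.INTER_CUBIC)
for o,th in(((600.6,166.9),.145),((599,-164),0.0)):
    for q in fit(o,th): cv2.polylines(out,[np.int32(q*4+2)],True,(0,255,0),1)
c1=out[540:920,1300:1640]; c2=out[400:800,420:740]
h=400; cv2.imwrite("pics/f4.png",np.hstack([cv2.resize(c,(int(c.shape[1]*400/c.shape[0]),400)) for c in(c1,c2)]))
E
```

```text
(no output)
```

View pics/f4.png

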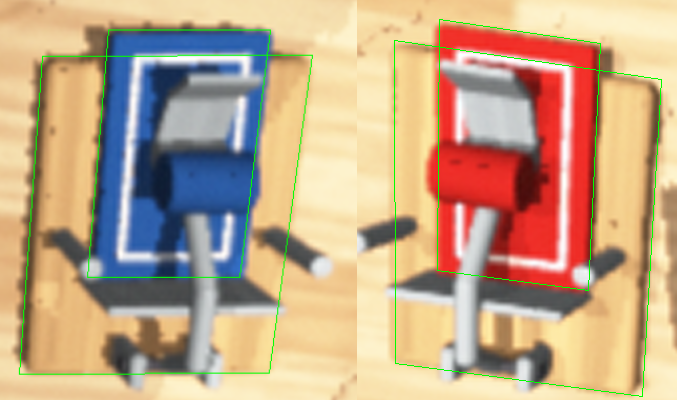

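Request:
move_arm([
  [[-0.78,0.79,0],0,-1],
  [[-0.78,0.79,0],0,-1],
  [[-0.78,0.79,0],0,-1],
  [[-0.78,0.79,0],0,-1],
  [[-0.78,0.79,0],0,-1],
  [[-0.78,0.79,0],0,-1],
  [[0,0,-1],0,-1],
  [[0,0,-1],0,-1],
  [[0,0,-1],0,-1],
  [[0,0,-1],0,-1],
  [[0,0,-1],0,-1],
  [[0,0,-1],0,-1],
  [[0,0,-1],0,-1],
  [[0,0,-0.8],0,-1],
  [[0,0,-0.25],0,-1],
  [[0,0,0],0,-1],
  [[0,0,0],0,-1],
  [[0,0,0],0,-1],
])

```text
t: 11.13
eef_pos: [472.8, 148.1, 222.3]
tcp_rot: [3.141, 0.002, -3.0]
ft_force: [-0.1, 0.3, -0.7]
opening: 0.589
grip_force: 29.7
```

Request:
move_arm([
  [[0,0.02,-0.18],0,-1],
  [[0.297,0.042,0],0,-1],
  [[0.297,0.042,0],0,-1],
  [[0.297,0.042,0],0,-1],
  [[0.297,0.042,0],0,-1],
  [[0.297,0.042,0],0,-1],
  [[0.297,0.042,0],0,-1],
  [[0.297,0.042,0],0,-1],
  [[0.297,0.042,0],0,-1],
  [[0.297,0.042,0],0,-1],
  [[0.297,0.042,0],0,-1],
  [[0,0,0],0,-1],
  [[0,0,0],0,-1],
])

```text
t: 12.22
eef_pos: [562.1, 161.1, 215.4]
tcp_rot: [3.141, 0.001, -3.0]
ft_force: [0.1, 1.0, -2.0]
opening: 0.591
grip_force: 29.7
```

Request:
move_arm([
  [[0.15,0.02,0],0,-1],
  [[0.1,0.014,0],0,-1],
  [[0.05,0.007,0],0,-1],
  [[0,0,0],0,-1],
  [[0,0,0],0,-1],
])

```text
t: 12.63
eef_pos: [570.8, 162.4, 215.5]
tcp_rot: [3.141, 0.001, -3.0]
ft_force: [1.5, 0.3, -2.3]
opening: 0.586
grip_force: 29.7
```

Request:
move_arm([
  [[0.07,0.01,0],0,-1],
  [[0.06,0.009,0],0,-1],
  [[0,0,0],0,-1],
  [[0,0,0],0,-1],
])

```text
t: 12.97
eef_pos: [573.3, 162.8, 215.1]
tcp_rot: [-3.141, -0.006, -3.0]
ft_force: [-9.0, -1.8, 3.2]
opening: 0.586
grip_force: 29.7
```

Contact with the backstop felt (−9 N). Release and lift, looking from there.

Request:
move_arm([
  [[-0.02,0,0],0,-1],
  [[0,0,0],0,1],
  [[0,0,0],0,1],
  [[0,0,0],0,1],
  [[0,0,0],0,1],
  [[0,0,0],0,1],
  [[0,0,0],0,1],
  [[0,0,0.3],0,1],
  [[0,0,1],0,1],
  [[0,0,1],0,1],
  [[0,0,1],0,1],
  [[-0.2,-0.2,1],0,1],
  [[-0.2,-0.6,1],0,1],
  [[-0.2,-0.9,0.5],0,1],
  [[-0.2,-0.9,0.5],0,1],
  [[-0.1,-0.9,0.5],0,1],
  [[0,0,0],0,1],
  [[0,0,0],0,1],
])

```text
t: 14.47
eef_pos: [546.6, 57.0, 420.9]
tcp_rot: [-3.141, 0.002, -3.003]
ft_force: [-0.3, 1.1, 0.2]
opening: 0.997
grip_force: 0.0
```

```bash
cat >> h.py <<'E'
def look(cam="wrist"):
    p=read_camera(cam); s=env.state(); print(np.round(s["eef_pos"],1),np.round(s["tcp_rot"],3),round(s["t"],1))
    hsv=cv2.cvtColor(p["image"],cv2.COLOR_RGB2HSV)
    for n in("blue_0","red_0"):
        for r in cut_out(n,p):
            hue=np.median(hsv[...,0][r["region"]])
            col="blue" if 95<hue<130 else "red" if hue<8 or hue>170 else "?"
            c=[rect(p,r["region"],z) for z in(9,33)]
            if r["confidence"]>.3 and c[0][1]<130: print(n,col,np.round(r["at"]),round(r["confidence"],2),"z9",*c[0],"z33",*c[1][:1])
    return p
E
python3 - <<'E'
from h import *
p=look(); save(p,"w5.png",s=1.5)
E
```

```text
[546.7  57.8 420. ] [ 3.141e+00  1.000e-03 -3.002e+00] 14.5
blue_0 blue [286. 100.] 0.91 z9 [452.   80.3] 89.6 56.3 -0.219 z33 [452.9  78.2]
blue_0 blue [323. 208.] 0.88 z9 [608.5 172.9] 99.2 61.4 0.101 z33 [599.8 165.2]
blue_0 blue [56. 63.] 0.83 z9 [ 452.8 -216.1] 90.2 61.6 0.095 z33 [ 453.6 -200.1]
red_0 red [101. 177.] 0.86 z9 [ 604.4 -171.4] 97.9 62.8 0.01 z33 [ 595.9 -158.1]
red_0 red [177.  91.] 0.64 z9 [464.2 -61.4] 91.1 57.0 -0.225 z33 [464.3 -54.8]
red_0 red [405. 102.] 0.58 z9 [435.7 234.1] 91.2 60.3 0.395 z33 [437.6 222.6]
```

blue_3 is seated at about (599.8, 165). The left red stray was knocked to (435.7, 234). Next I take the blue stray at (452.5, 79.5), yaw −0.219, gripping 30 mm in front of its centre.

Request:
move_arm([
  [[-0.82,0.19,-0.5],-0.9,1],
  [[-0.82,0.19,-0.5],-0.9,1],
  [[-0.82,0.19,-0.5],-0.9,1],
  [[-0.82,0.19,-0.5],-0.9,1],
  [[-0.82,0.19,-0.5],-0.9,1],
  [[0,0,-1],0,1],
  [[0,0,-1],0,1],
  [[0,0,-1],0,1],
  [[0,0,-1],0,1],
  [[0,0,-0.8],0,1],
  [[0,0,-0.2],0,1],
  [[0,0,0],0,1],
  [[0,0,0],0,1],
])

```text
t: 15.7
eef_pos: [424.1, 86.8, 194.7]
tcp_rot: [-3.141, -0.001, 2.924]
ft_force: [-0.3, 0.5, -0.1]
opening: 1.0
grip_force: 0.0
```

Request:
move_arm([
  [[0,0,-0.05],0,1],
  [[0,0,0],0,-1],
  [[0,0,0],0,-1],
  [[0,0,0],0,-1],
  [[0,0,0],0,-1],
  [[0,0,0],0,-1],
  [[0,0,0],0,-1],
  [[0,0,0],0,-1],
  [[0,0,0],0,-1],
  [[0,0,0],0,-1],
  [[0,0,0],0,-1],
])

```text
t: 16.62
eef_pos: [424.0, 86.4, 193.0]
tcp_rot: [3.141, 0.0, 2.923]
ft_force: [-0.4, -0.5, 4.2]
opening: 0.581
grip_force: 30.0
```

Request:
move_arm([
  [[0,0,0.5],0,-1],
  [[0,0,0.73],0,-1],
  [[0.3,0.41,0],0.9,-1],
  [[0.3,0.41,0],0.9,-1],
  [[0.3,0.41,0],0.9,-1],
  [[0.3,0.41,0],0.9,-1],
  [[0.3,0.41,0],0.9,-1],
  [[0,0,0],0,-1],
  [[0,0,0],0,-1],
  [[0,0,0],0,-1],
])

```text
t: 17.45
eef_pos: [468.4, 147.6, 229.6]
tcp_rot: [3.142, -0.001, -3.002]
ft_force: [0.2, -1.0, -1.1]
opening: 0.585
grip_force: 30.0
```

```bash
python3 - <<'E'
from h import *
p=read_camera("wrist"); s=env.state(); e=s["eef_pos"]; print(e,s["tcp_rot"])
save(p,"w6.png",(100,100,412,384),2.1)
E
```

```text
[468.41216299 147.43051276 229.68191505] [ 3.14156222e+00 -1.01878646e-03 -3.00225249e+00]
```

View pics/w6.png

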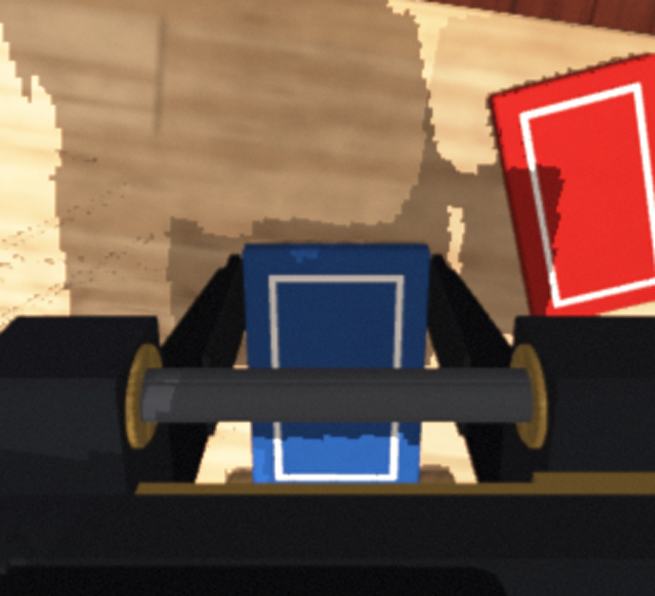

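The coaster is held square and its front edge is clear of the pads. Insert it.

Request:
move_arm([
  [[0,0.02,-0.08],0,-1],
  [[0.297,0.042,0],0,-1],
  [[0.297,0.042,0],0,-1],
  [[0.297,0.042,0],0,-1],
  [[0.297,0.042,0],0,-1],
  [[0.297,0.042,0],0,-1],
  [[0.297,0.042,0],0,-1],
  [[0.297,0.042,0],0,-1],
  [[0.297,0.042,0],0,-1],
  [[0.297,0.042,0],0,-1],
  [[0.297,0.042,0],0,-1],
  [[0.2,0.028,0],0,-1],
  [[0.1,0.014,0],0,-1],
  [[0,0,0],0,-1],
  [[0,0,0],0,-1],
])

```text
t: 18.75
eef_pos: [567.0, 162.4, 227.4]
tcp_rot: [3.142, 0.0, -3.0]
ft_force: [1.2, -0.2, -3.4]
opening: 0.585
grip_force: 30.0
```

Request:
move_arm([
  [[0.1,0.01,-0.02],0,-1],
  [[0.07,0.01,-0.02],0,-1],
  [[0.06,0.01,0],0,-1],
  [[0,0,0],0,-1],
  [[0,0,0],0,-1],
])

```text
t: 19.17
eef_pos: [573.5, 163.2, 226.1]
tcp_rot: [-3.142, -0.002, -3.0]
ft_force: [-5.1, -1.7, -0.7]
opening: 0.585
grip_force: 30.0
```

Request:
move_arm([
  [[-0.02,0,0],0,-1],
  [[0,0,0],0,1],
  [[0,0,0],0,1],
  [[0,0,0],0,1],
  [[0,0,0],0,1],
  [[0,0,0],0,1],
  [[0,0,0],0,1],
  [[0,0,0.3],0,1],
  [[0,0,1],0,1],
  [[0,0,1],0,1],
  [[0,0,1],0,1],
  [[-0.2,-0.2,1],0,1],
  [[-0.2,-0.6,1],0,1],
  [[-0.2,-0.9,0.5],0,1],
  [[-0.2,-0.9,0.5],0,1],
  [[-0.1,-0.9,0],0,1],
  [[0,0,0],0,1],
  [[0,0,0],0,1],
])

```text
t: 20.67
eef_pos: [546.1, 57.3, 416.2]
tcp_rot: [3.142, 0.001, -3.003]
ft_force: [-0.1, 0.3, -0.4]
opening: 1.002
grip_force: 0.0
```

```bash
python3 - <<'E'
from h import *
p=look(); save(p,"w7.png",s=1.5)
E
```

```text
[546.2  58.1 415.8] [ 3.141e+00  1.000e-03 -3.001e+00] 20.7
blue_0 blue [52. 63.] 0.7 z9 [ 451.9 -215.8] 90.8 61.0 0.1 z33 [ 452.7 -199.6]
blue_0 blue [347. 189.] 0.62 z9 [556.6 185. ] 15.6 2.9 -1.431 z33 [551.  176.5]
blue_0 blue [329. 213.] 0.61 z9 [612.7 178.5] 99.0 64.7 0.165 z33 [603.6 170.3]
blue_0 blue [315. 191.] 0.61 z9 [595.9 151.4] 105.2 48.4 -0.44 z33 [587.8 144.9]
red_0 red [406. 105.] 0.82 z9 [436.  233.4] 91.6 61.3 0.407 z33 [437.8 221.8]
red_0 red [ 98. 180.] 0.8 z9 [ 604.3 -171.5] 95.3 62.6 -0.003 z33 [ 595.7 -158. ]
red_0 red [179.  93.] 0.78 z9 [464.3 -61.4] 90.2 58.7 -0.207 z33 [464.4 -54.7]
```

View pics/w7.png

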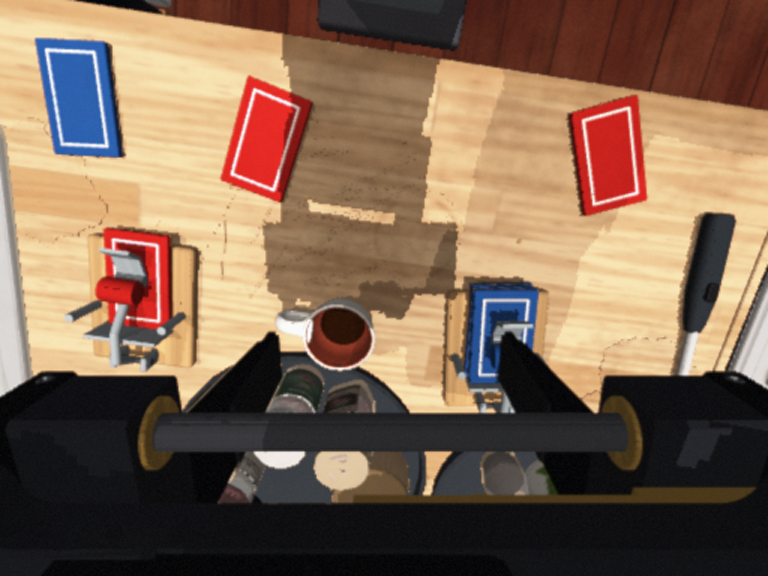

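The blue pile lies square under its arm at (335,222) px. Next is the red stray at (464,−61.5), yaw −0.22.

Request:
move_arm([
  [[-0.74,-0.75,-0.5],-0.9,1],
  [[-0.74,-0.75,-0.5],-0.9,1],
  [[-0.74,-0.75,-0.5],-0.9,1],
  [[-0.74,-0.75,-0.5],-0.9,1],
  [[-0.74,-0.75,-0.5],-0.9,1],
  [[0,0,-1],0,1],
  [[0,0,-1],0,1],
  [[0,0,-1],0,1],
  [[0,0,-1],0,1],
  [[0,0,-0.7],0,1],
  [[0,0,-0.2],0,1],
  [[0,0,0],0,1],
  [[0,0,0],0,1],
])

```text
t: 21.9
eef_pos: [435.7, -53.8, 193.4]
tcp_rot: [3.141, -0.001, 2.924]
ft_force: [0.1, -0.4, 0.5]
opening: 1.001
grip_force: 0.0
```

Request:
move_arm([
  [[0,0,0],0,-1],
  [[0,0,0],0,-1],
  [[0,0,0],0,-1],
  [[0,0,0],0,-1],
  [[0,0,0],0,-1],
  [[0,0,0],0,-1],
  [[0,0,0],0,-1],
  [[0,0,0],0,-1],
  [[0,0,0],0,-1],
  [[0,0,0],0,-1],
  [[0,0,0],0,-1],
])

```text
t: 22.82
eef_pos: [435.4, -54.3, 193.4]
tcp_rot: [3.142, 0.0, 2.923]
ft_force: [-0.4, 0.8, 5.7]
opening: 0.588
grip_force: 29.9
```

Request:
move_arm([
  [[0,0,0.4],0,-1],
  [[0,0,0.5],0,-1],
  [[0.2,-0.73,0],0.54,-1],
  [[0.2,-0.73,0],0.54,-1],
  [[0.2,-0.73,0],0.54,-1],
  [[0.2,-0.73,0],0.54,-1],
  [[0.2,-0.75,0],0.54,-1],
  [[0,0,0],0,-1],
  [[0,0,0],0,-1],
  [[0,0,0],0,-1],
])

```text
t: 23.65
eef_pos: [464.9, -163.9, 220.0]
tcp_rot: [3.141, -0.001, 3.138]
ft_force: [0.1, 0.7, -0.4]
opening: 0.584
grip_force: 29.9
```

```bash
python3 - <<'E'
from h import *
p=read_camera("wrist"); s=env.state(); e=s["eef_pos"]; print(e,s["tcp_rot"])
# held coaster front corners: colour rows/cols, against expected
hsv=cv2.cvtColor(p["image"],cv2.COLOR_RGB2HSV); m=((hsv[...,0]<8)|(hsv[...,0]>172))&(hsv[...,1]>150)&(hsv[...,2]>60)
m=m.astype(np.uint8); n,l,st,_=cv2.connectedComponentsWithStats(m)
for r in st[1:]:
    if r[4]>400: print(r, np.round(at_z(p,(r[0],r[1]),e[2]-184),1),np.round(at_z(p,(r[0]+r[2],r[1]),e[2]-184),1))
E
```

```text
[ 464.97188099 -163.59432063  220.09237207] [ 3.14096690e+00 -9.45959632e-04  3.13845333e+00]
[  131     0   381   100 30415] [ 331.2 -227.4   36.1] [331.7 -35.9  36.1]
[ 216  216   89   59 2272] [ 447.2 -190.2   36.1] [ 447.4 -135.1   36.1]
[ 232  236   56   39 2108] [ 460.8 -180.7   36.1] [ 460.9 -145.3   36.1]
[ 233  301   52   26 1310] [ 509.2 -181.5   36.1] [ 509.3 -146.1   36.1]
```

Request:
move_arm([
  [[0,-0.03,-0.04],0,-1],
  [[0.3,0,0],0,-1],
  [[0.3,0,0],0,-1],
  [[0.3,0,0],0,-1],
  [[0.3,0,0],0,-1],
  [[0.3,0,0],0,-1],
  [[0.3,0,0],0,-1],
  [[0.3,0,0],0,-1],
  [[0.3,0,0],0,-1],
  [[0.3,0,0],0,-1],
  [[0.3,0,0],0,-1],
  [[0.3,0,0],0,-1],
  [[0.05,0,0],0,-1],
  [[0,0,0],0,-1],
  [[0,0,0],0,-1],
])

```text
t: 24.95
eef_pos: [565.8, -165.2, 219.0]
tcp_rot: [3.141, -0.0, 3.139]
ft_force: [0.3, -0.7, -1.8]
opening: 0.585
grip_force: 29.9
```

Request:
move_arm([
  [[0.1,0,-0.03],0,-1],
  [[0.07,0,0],0,-1],
  [[0.05,0,0],0,-1],
  [[0,0,0],0,-1],
  [[0,0,0],0,-1],
])

```text
t: 25.37
eef_pos: [571.1, -165.4, 217.6]
tcp_rot: [3.14, -0.005, 3.139]
ft_force: [-11.1, -3.2, -0.7]
opening: 0.587
grip_force: 29.9
```

Request:
move_arm([
  [[-0.02,0,0],0,-1],
  [[0,0,0],0,1],
  [[0,0,0],0,1],
  [[0,0,0],0,1],
  [[0,0,0],0,1],
  [[0,0,0],0,1],
  [[0,0,0],0,1],
  [[0,0,0.3],0,1],
  [[0,0,1],0,1],
  [[0,0,1],0,1],
  [[0,0,1],0,1],
  [[-0.2,0,1],0,1],
  [[-0.4,0,0.5],0,1],
  [[-0.5,0,0],0,1],
  [[-0.5,0,0],0,1],
  [[0,0,0],0,1],
  [[0,0,0],0,1],
])

```text
t: 26.78
eef_pos: [523.8, -165.3, 363.0]
tcp_rot: [-3.141, 0.001, 3.138]
ft_force: [-0.4, -0.3, -0.5]
opening: 1.002
grip_force: 0.0
```

```bash
python3 - <<'E'
from h import *
p=look(); save(p,"w8.png",s=1.5)
E
```

```text
[ 524.2 -165.3  362.8] [-3.141e+00  1.000e-03  3.139e+00] 26.8
blue_0 blue [503. 227.] 0.77 z9 [594.1 148.4] 62.0 9.6 0.088 z33 [583.2 126. ]
blue_0 blue [507. 246.] 0.7 z9 [602.1 154.3] 63.8 7.6 0.246 z33 [590.6 131.5]
blue_0 blue [213. 114.] 0.67 z9 [ 452.5 -217.4] 89.9 56.6 0.097 z33 [ 451.7 -213.7]
red_0 red [259. 230.] 0.81 z9 [ 609.  -165.4] 95.3 60.7 -0.003 z33 [ 597.  -165.3]
```

Request:
move_arm([
  [[-0.68,-0.37,-0.5],0.25,1],
  [[-0.68,-0.37,-0.5],0.25,1],
  [[-0.68,-0.37,-0.5],0.25,1],
  [[-0.68,-0.37,-0.5],0.25,1],
  [[-0.67,-0.36,-0.5],0.25,1],
  [[0,0,-1],0,1],
  [[0,0,-1],0,1],
  [[0,0,-0.8],0,1],
  [[0,0,-0.35],0,1],
  [[0,0,0],0,1],
  [[0,0,0],0,1],
])

```text
t: 27.85
eef_pos: [422.7, -220.6, 191.8]
tcp_rot: [3.141, -0.001, -3.044]
ft_force: [-0.8, -0.4, -0.5]
opening: 0.999
grip_force: 0.0
```

Request:
move_arm([
  [[0,0,0],0,-1],
  [[0,0,0],0,-1],
  [[0,0,0],0,-1],
  [[0,0,0],0,-1],
  [[0,0,0],0,-1],
  [[0,0,0],0,-1],
  [[0,0,0],0,-1],
  [[0,0,0],0,-1],
  [[0,0,0],0,-1],
  [[0,0,0],0,-1],
  [[0,0,0],0,-1],
])

```text
t: 28.77
eef_pos: [422.2, -220.4, 192.7]
tcp_rot: [3.142, 0.0, -3.044]
ft_force: [-0.5, -0.3, 1.5]
opening: 0.586
grip_force: 30.0
```

Request:
move_arm([
  [[0,0,0.5],0,-1],
  [[0,0,1],0,-1],
  [[0.12,0.9,0],0.05,-1],
  [[0.12,0.95,0],0.04,-1],
  [[0.12,0.95,0],0.04,-1],
  [[0.12,0.95,0],0.04,-1],
  [[0.12,0.95,0],0.04,-1],
  [[0.12,0.95,0],0.04,-1],
  [[0.12,0.95,0],0.05,-1],
  [[0.12,0.95,0],0.05,-1],
  [[0.12,0.95,0],0.05,-1],
  [[0.12,0.95,0],0.05,-1],
  [[0.12,0.95,0],0.05,-1],
  [[0.12,0.95,0],0.05,-1],
  [[0.12,0.95,0],0,-1],
  [[0,0,0],0,-1],
  [[0,0,0],0,-1],
  [[0,0,0],0,-1],
])

```text
t: 30.27
eef_pos: [468.7, 148.4, 237.5]
tcp_rot: [-3.142, -0.001, -3.0]
ft_force: [-0.2, 0.2, -1.2]
opening: 0.585
grip_force: 30.0
```

```bash
python3 - <<'E'
from h import *
p=read_camera("wrist"); s=env.state(); e=s["eef_pos"]; print(e,s["tcp_rot"],s["opening"])
hsv=cv2.cvtColor(p["image"],cv2.COLOR_RGB2HSV); m=(hsv[...,0]>100)&(hsv[...,0]<125)&(hsv[...,1]>120)&(hsv[...,2]>50)
n,l,st,_=cv2.connectedComponentsWithStats(m.astype(np.uint8))
for r in st[1:]:
    if r[4]>400: print(r, np.round(at_z(p,(r[0],r[1]),e[2]-184),1),np.round(at_z(p,(r[0]+r[2],r[1]),e[2]-184),1))
save(p,"w9.png",(100,100,412,384),2.1)
E
```

```text
[468.78328501 147.96394633 237.52332106] [ 3.14157780e+00 -6.73991995e-04 -3.00082415e+00] 0.5820409331253436
[ 215  219   90   56 2119] [457.2 119.3  53.5] [449.3 174.6  53.5]
[ 232  238   56   37 2015] [468.6 131.2  53.5] [463.6 166.4  53.5]
[ 234  301   51   27 1370] [515.1 138.   53.5] [510.2 172.4  53.5]
```

Request:
move_arm([
  [[0,0.02,-0.03],0,-1],
  [[0.297,0.042,0],0,-1],
  [[0.297,0.042,0],0,-1],
  [[0.297,0.042,0],0,-1],
  [[0.297,0.042,0],0,-1],
  [[0.297,0.042,0],0,-1],
  [[0.297,0.042,0],0,-1],
  [[0.297,0.042,0],0,-1],
  [[0.297,0.042,0],0,-1],
  [[0.297,0.042,0],0,-1],
  [[0.297,0.042,0],0,-1],
  [[0.2,0.028,0],0,-1],
  [[0.1,0.014,0],0,-1],
  [[0,0,0],0,-1],
  [[0,0,0],0,-1],
])

```text
t: 31.57
eef_pos: [567.0, 163.0, 236.7]
tcp_rot: [3.141, 0.0, -3.0]
ft_force: [0.3, 0.4, -2.9]
opening: 0.585
grip_force: 30.0
```

Request:
move_arm([
  [[0.07,0.01,-0.03],0,-1],
  [[0.07,0.01,0],0,-1],
  [[0,0,0],0,-1],
  [[0,0,0],0,-1],
])

```text
t: 31.9
eef_pos: [571.2, 163.6, 235.8]
tcp_rot: [3.142, -0.0, -3.0]
ft_force: [-1.4, -0.2, -2.7]
opening: 0.586
grip_force: 30.0
```

Request:
move_arm([
  [[0.05,0.007,0],0,-1],
  [[0.04,0.006,0],0,-1],
  [[0,0,0],0,-1],
  [[0,0,0],0,-1],
])

```text
t: 32.23
eef_pos: [572.5, 163.8, 235.2]
tcp_rot: [-3.141, -0.006, -3.0]
ft_force: [-11.2, -2.3, 0.4]
opening: 0.581
grip_force: 30.0
```

Against the backstop. Release, lift and look for the last red one.

Request:
move_arm([
  [[-0.02,0,0],0,-1],
  [[0,0,0],0,1],
  [[0,0,0],0,1],
  [[0,0,0],0,1],
  [[0,0,0],0,1],
  [[0,0,0],0,1],
  [[0,0,0],0,1],
  [[0,0,0.3],0,1],
  [[0,0,1],0,1],
  [[0,0,1],0,1],
  [[0,0,1],0,1],
  [[-0.2,0,1],0,1],
  [[-0.4,0.2,0.5],0,1],
  [[-0.4,0.3,0],0,1],
  [[0,0,0],0,1],
  [[0,0,0],0,1],
])

```text
t: 33.57
eef_pos: [542.7, 179.5, 379.6]
tcp_rot: [3.142, -0.001, -2.999]
ft_force: [-0.5, 0.0, 1.2]
opening: 1.001
grip_force: 0.0
```

```bash
python3 - <<'E'
from h import *
p=look(); save(p,"w10.png",s=1.5)
E
```

```text
[543.2 179.2 379.2] [-3.142e+00 -1.000e-03 -3.000e+00] 33.6
blue_0 blue [243. 217.] 0.72 z9 [619.7 168.1] 106.3 64.2 0.118 z33 [608.9 168.1]
blue_0 blue [239. 190.] 0.51 z9 [563.  159.7] 55.0 2.7 -1.428 z33 [556.1 160.3]
red_0 red [318.  91.] 0.89 z9 [435.9 234.3] 90.1 56.9 0.399 z33 [437.6 229.8]
red_0 red [  0. 197.] 0.67 z9 [ 621.8 -144.4] 61.7 6.4 -0.112 z33 [ 610.8 -123.1]
```

View pics/w10.png

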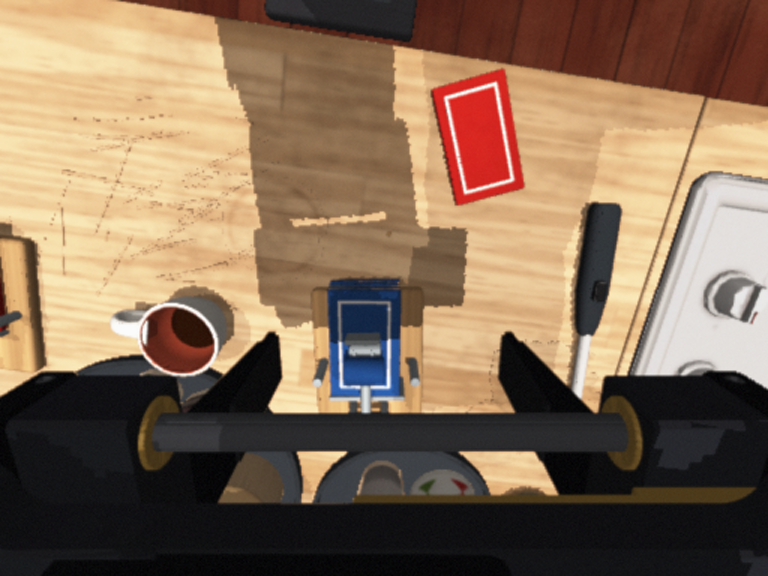

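The blue pile is four high, square and under its arm. The last red lies at (436, 234), yaw 0.40.

Request:
move_arm([
  [[-0.9,0.29,-0.5],0.65,1],
  [[-0.9,0.29,-0.5],0.65,1],
  [[-0.9,0.29,-0.5],0.65,1],
  [[-0.9,0.29,-0.5],0.65,1],
  [[-0.9,0.29,-0.5],0.65,1],
  [[0,0,-1],0,1],
  [[0,0,-1],0,1],
  [[0,0,-1],0,1],
  [[0,0,-0.5],0,1],
  [[0,0,-0.17],0,1],
  [[0,0,0],0,1],
  [[0,0,0],0,1],
])

```text
t: 34.72
eef_pos: [408.7, 222.5, 194.9]
tcp_rot: [3.141, -0.0, -2.741]
ft_force: [0.6, 0.1, -0.4]
opening: 0.998
grip_force: 0.0
```

Request:
move_arm([
  [[0,0,0],0,-1],
  [[0,0,0],0,-1],
  [[0,0,0],0,-1],
  [[0,0,0],0,-1],
  [[0,0,0],0,-1],
  [[0,0,0],0,-1],
  [[0,0,0],0,-1],
  [[0,0,0],0,-1],
  [[0,0,0],0,-1],
  [[0,0,0],0,-1],
  [[0,0,0],0,-1],
])

```text
t: 35.63
eef_pos: [408.4, 222.5, 194.9]
tcp_rot: [3.142, 0.0, -2.74]
ft_force: [-0.7, -0.2, 6.1]
opening: 0.587
grip_force: 30.0
```

Request:
move_arm([
  [[0,0,0.4],0,-1],
  [[0,0,0.8],0,-1],
  [[0.3,-0.9,0],-0.39,-1],
  [[0.3,-0.9,0],-0.39,-1],
  [[0.3,-0.95,0],-0.39,-1],
  [[0.2,-1,0],-0.39,-1],
  [[0.2,-1,0],-0.39,-1],
  [[0.2,-1,0],-0.39,-1],
  [[0.1,-1,0],-0.38,-1],
  [[0.1,-1,0],-0.38,-1],
  [[0.1,-1,0],-0.38,-1],
  [[0.1,-1,0],-0.38,-1],
  [[0.05,-1,0],-0.38,-1],
  [[0,-1,0],-0.38,-1],
  [[0,-1,0],-0.38,-1],
  [[0,-0.16,0],0,-1],
  [[0,0,0],0,-1],
  [[0,0,0],0,-1],
  [[0,0,0],0,-1],
])

```text
t: 37.22
eef_pos: [466.7, -163.7, 230.6]
tcp_rot: [3.141, -0.001, -3.139]
ft_force: [-0.1, -0.2, -0.5]
opening: 0.583
grip_force: 30.0
```

```bash
python3 - <<'E'
from h import *
p=read_camera("wrist"); s=env.state(); e=s["eef_pos"]; print(e,s["tcp_rot"],s["opening"])
hsv=cv2.cvtColor(p["image"],cv2.COLOR_RGB2HSV); m=((hsv[...,0]<8)|(hsv[...,0]>172))&(hsv[...,1]>150)&(hsv[...,2]>60)
n,l,st,_=cv2.connectedComponentsWithStats(m.astype(np.uint8))
for r in st[1:]:
    if r[4]>400 and r[1]>150: print(r, np.round(at_z(p,(r[0],r[1]),e[2]-186),1),np.round(at_z(p,(r[0]+r[2],r[1]),e[2]-186),1))
save(p,"w11.png",(100,100,412,384),2.1)
E
```

```text
[ 466.80069013 -163.62297592  230.68528141] [ 3.14112816e+00 -5.77214235e-04 -3.13883658e+00] 0.5855250572542391
[ 216  216   89   59 2297] [ 450.  -190.5   44.7] [ 449.9 -134.8   44.7]
[ 232  235   56   40 2172] [ 463.  -180.8   44.7] [ 462.9 -145.    44.7]
[220 301  80  29 683] [ 512.7 -190.3   44.7] [ 512.6 -135.2   44.7]
[ 235  301   51   24 1203] [ 512.7 -179.9   44.7] [ 512.6 -144.8   44.7]
```

Request:
move_arm([
  [[0,-0.04,-0.03],0,-1],
  [[0.3,0,0],0,-1],
  [[0.3,0,0],0,-1],
  [[0.3,0,0],0,-1],
  [[0.3,0,0],0,-1],
  [[0.3,0,0],0,-1],
  [[0.3,0,0],0,-1],
  [[0.3,0,0],0,-1],
  [[0.3,0,0],0,-1],
  [[0.3,0,0],0,-1],
  [[0.3,0,0],0,-1],
  [[0.2,0,0],0,-1],
  [[0.1,0,0],0,-1],
  [[0,0,0],0,-1],
  [[0,0,0],0,-1],
])

```text
t: 38.52
eef_pos: [565.8, -166.0, 229.8]
tcp_rot: [3.141, 0.0, -3.14]
ft_force: [0.8, 0.2, -2.7]
opening: 0.587
grip_force: 30.0
```

Request:
move_arm([
  [[0.08,0,-0.03],0,-1],
  [[0.05,0,0],0,-1],
  [[0,0,0],0,-1],
  [[0,0,0],0,-1],
])

```text
t: 38.85
eef_pos: [569.8, -166.0, 229.0]
tcp_rot: [3.142, 0.0, -3.14]
ft_force: [0.4, 0.0, -0.8]
opening: 0.58
grip_force: 30.0
```

Request:
move_arm([
  [[0.05,0,-0.02],0,-1],
  [[0.05,0,0],0,-1],
  [[0,0,0],0,-1],
  [[0,0,0],0,-1],
])

```text
t: 39.18
eef_pos: [571.5, -166.0, 228.0]
tcp_rot: [3.14, -0.005, -3.141]
ft_force: [-10.6, -1.7, 2.1]
opening: 0.582
grip_force: 30.0
```

Seated. Release, retreat to a viewpoint between the caddies and check.

Request:
move_arm([
  [[-0.02,0,0],0,-1],
  [[0,0,0],0,1],
  [[0,0,0],0,1],
  [[0,0,0],0,1],
  [[0,0,0],0,1],
  [[0,0,0],0,1],
  [[0,0,0],0,1],
  [[0,0,0.3],0,1],
  [[0,0,1],0,1],
  [[0,0,1],0,1],
  [[0,0,1],0,1],
  [[0,0.3,1],0,1],
  [[0.2,0.9,0.8],0,1],
  [[0.2,0.9,0.8],0,1],
  [[0.3,0.9,0.8],0,1],
  [[0.3,1,0.5],0,1],
  [[0.3,1,0.5],0,1],
  [[0,0.8,0.3],0,1],
  [[0,0,0],0,1],
  [[0,0,0],0,1],
])

```text
t: 40.85
eef_pos: [610.8, 9.1, 469.3]
tcp_rot: [-3.141, 0.001, -3.138]
ft_force: [-0.4, 0.4, 0.0]
opening: 1.001
grip_force: 0.0
```

```bash
python3 - <<'E'
from h import *
p=look(); hsv=None
out=cv2.resize(p["image"][:,:,::-1],None,fx=3,fy=3,interpolation=cv2.INTER_CUBIC)
cs=[]
for o,th,zt in(((600.5,167),.142,51),((598.7,-164.5),0.0,42)):
    R=np.array([[np.cos(th),-np.sin(th)],[np.sin(th),np.cos(th)]])
    f=lambda L,z:proj(p,[[*(np.array(o)+R@np.array(q)),z] for q in L])*3+1
    for q in(f([(-35,-48),(-35,48),(87,48),(87,-48)],15),f([(-45,-28),(-45,28),(45,28),(45,-28)],zt)): cv2.polylines(out,[np.int32(q)],True,(0,255,0),1)
    c=np.int32(f([(15,0)],25)[0]); c=np.clip(c,[200,200],[1336,952]); cs.append(out[c[1]-200:c[1]+200,c[0]-200:c[0]+200])
cv2.imwrite("pics/f.png",np.hstack(cs))
E
```

```text
[610.8   8.1 468.6] [-3.141  0.    -3.139] 40.9
blue_0 blue [364. 152.] 0.69 z9 [609.  184.1] 101.4 64.5 0.136 z33 [604.6 174.6]
blue_0 blue [347. 169.] 0.69 z9 [602.8 146.4] 82.0 4.8 0.094 z33 [598.8 138.9]
blue_0 blue [350. 157.] 0.54 z9 [601.8 148.7] 22.3 3.1 0.095 z33 [597.9 141.1]
red_0 red [146. 151.] 0.66 z9 [ 605.3 -177.7] 95.5 62.5 -0.003 z33 [ 601.1 -167.6]
red_0 red [159. 141.] 0.47 z9 [ 582.1 -144.6] 4.6 0.0 -0.097 z33 [ 579.2 -136.2]
```

View pics/f.png

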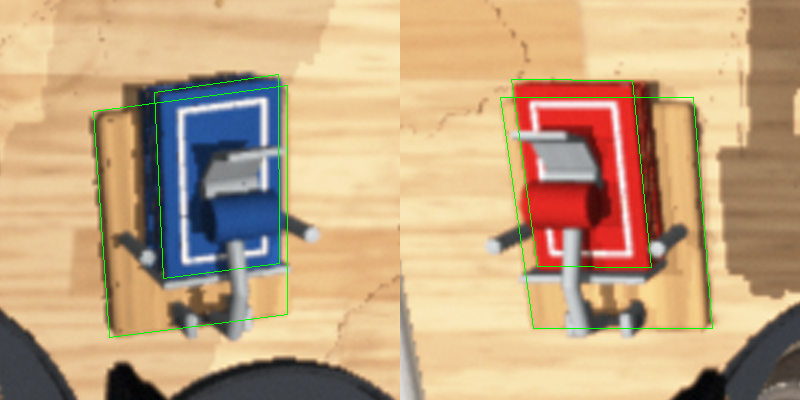

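Both piles match the expected outlines: blue four high (top tile columns 155–280), red three high (513–652). They are square, against the backstops and under their arms, with the lower coasters aligned. Hand in.

```bash
python3 -c "
from cell import env
print(env.job_done())"
```

```text
the job is handed in; nothing more can be done
None
```

All five loose coasters are put away: blue four high and red three high, each under its own arm and square against the backstop in the last picture. The job is handed in, but no verdict came back.

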